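# Set a pine blank to length in the sawing jig

### The arm

A 7-joint arm with a two-finger parallel gripper is mounted at the origin on the work surface. World frame = base frame: x ahead of the robot, y to its left, z up, the work surface at z = 0. Lengths are in mm, angles in rad, forces in N, time in s.
With the tool pointing down it reaches from about 425 to 950 mm from the base axis. Payload 16.7 kg.
Tool frame: the origin (TCP) lies at the very end of the fingers, on their centre line; the grasp point (between the pads) lies 19 mm behind it; z points along the fingers, y is the line along which they close (so a half turn about z gives the same grasp; the last joint's range is limited). The gripper opens to 94 mm and grips with 3 to 60 N. Pads are 16 mm wide; open, the fingers measure 119 mm over their backs; the gripper's body (75 mm by 177 mm) begins 78 mm behind the grasp point.
Start: joints at [1.032, 0.426, 0.074, 1.606, -0.034, 1.111, -0.067], TCP at [255.844, -624.594, 205.467] pointing down, gripper open.
Joint ranges: [-2.85, 2.85], [-0.5, 2.14], [-1.23, 1.37], [0.21, 2.46], [-1.02, 4.16], [0.16, 2.05], [-2.73, 2.73]. Speed limits (rad/s): [1.89, 1.89, 2.39, 2.39, 3.01, 3.01, 3.01].

### API

Orientations are given as a unit quaternion [x, y, z, w].
In Python, from cell import ctrl gives the robot as it stands.
- The arm moves only by the shell command python3 -m crank 'ROWS'. ROWS is a JSON object of lists of equal length, an entry for each row: "rotation": the turn, a rotation vector about the tool's x, y, z in rad, a list of three; "dp": the shift along the tool's x, y, z in m, a list of three; "fingers": the finger opening in m, from 0 to 0.094. In form: {"rotation": [[ax, ay, az], ...], "dp": [[dx, dy, dz], ...], "fingers": [fingers, ...]}. A call has exactly 10 rows; each row is the pose to reach, as a shift and turn from the pose commanded when the call began, along the tool's axes at that moment; what a row does not reach only later rows make up. A row lasts 1/12 s, in which the tool goes at most 41.7 mm and 7.16 degrees, less where a joint would pass 70% of its speed; a pose out of reach is approached as far as the arm can. A call with a gripper value outside its range is refused whole. The fingers move at their own pace and stop on an object; the grip force is fixed at half the most. Time passes only in rows, so rows that repeat a pose let the fingers close, or fill a call up. It gives the time, the measured TCP pose, the force, the opening and the grip force at its end, in the units of the state.
- ctrl.read_state(): the state, without advancing time (a new reading comes with each control period).
- ctrl.read_camera(name): name is "side" or "top"; returns the picture (400x640x3 uint8, red, green, blue); there is no depth.
- ctrl.get_calibration(name): a dict with "vertical_fov" (degrees; the focal length in pixels is half the picture's height over the tangent of half this angle, whatever the lens; pixels are square), "cx", "cy" (the principal point, pixels), "k1" (the pictures are not rectified: a ray, as slopes to the right and down, at radius r is drawn at 1 + k1 r^2 times it, then the intrinsics apply), "R" (3x3) and "t" (3): a world point X has camera coordinates R X + t. Camera axes: x right, y down, z forward; pixel columns grow to the right and rows downward; lengths in mm; the calibration is good to about 2 mm. A picture is of the moment at which its call begins. get_calibration takes no time and is no camera call.
- ctrl.hand_in(): hands the job in; it is judged then, once.
The state is a dict: "time_s": time; "joints": joint angles; "qd": joint speeds; "effort": joint torques, N m; "tcp_pos": TCP position; "eef_rot": TCP orientation; "contact_force": force on the tool from outside, world axes, zero at the start; "wrist_torque": the same for the moment, N m; "grip_width": finger opening in mm; "grasp_force": force on a finger pad.
Only numpy, scipy, OpenCV 4.12 (cv2) and the standard library are available. Lean on these libraries where they do the work, as an engineer would, in place of code of your own. Each camera call takes 0.05 s, during which the arm holds its last target. There are 200 camera calls.

### The job

Set the long pine blank in the sawing jig for a cut to length: flip the red length stop fully down in front of the fence, and push the blank until its long side lies flush against the fence and its left end touches the stop. Push it with the fingertips and never pick it up: it stays flat on the jig's base throughout. Leave the short sawn piece, the glue bottle and the saw where they are.

Things in the scene. Friction and masses are not known exactly. Their poses are not given: they have to be found in the camera images.
- jig: Sawing jig screwed to the bench: dark plywood base 340 mm (x) by 600 mm (y), 18 mm thick; origin at the centre of its underside, on the bench top. Its x points away from the robot to the fence (within 11 degrees of world x), y along the fence to the robot's left, z up. The pine fence runs the whole length in y, its face at jig x = 100 mm, 32 mm thick; behind it the base is bare.
- fence_top (a point): Point on the top front edge of the fence's left part, at jig x = 100 mm, y = 130 mm, 70 mm above the bench; axes as the jig's. The left part carries an aluminium track along its top; right of a 4 mm saw kerf at jig y = 0 there is no track and the fence is 62 mm high.
- stop_pivot (a point): Hinge axis (along jig y) of the red flip stop, at mid-width of its arm, 82 mm above the bench, over the middle of the fence (jig x = 116 mm); axes as the jig's. Its aluminium carriage is locked to the track and cannot slide. The black locking knob, 34 mm across, top 98 mm above the bench, stands 48 mm to its left.
- stop_arm (a joint): Red L-shaped stop arm, rad: 0 fully down on its rest, growing as it flips up and back (at most 1.95); starts raised; friction hinge, 0.06 N m, stays where left. Down: a plate 24 mm wide, 8 thick, centred on the pivot's height, reaches 58 mm from the pivot towards the robot; a foot hangs from it to 4 mm above the base. At 1.57 the plate stands straight up, the foot pointing at the robot.
- stop_face (a point): Centre of the stop surface with the arm down: right-hand (-y) side of the red foot (20 mm wide, 18 to 54 mm from the pivot towards the robot), 40 mm above the bench, 10 mm right of the pivot, 36 mm from it towards the robot. The blank's left end should rest against the plane through this point square to jig y. It does not move with the arm.
- blank: Loose pine blank 58 mm wide (its x) by 240 mm long (its y), 32 mm high, about 0.2 kg; origin at the centre of its underside. It lies flat on the jig's base in front of the fence (underside 18 mm above the bench), turned up to 0.3 rad from the fence; its +y end is the left end. Against the fence its origin is at jig x = 71 mm.
- blank_end (a point): Centre of the blank's left (+y) end face, 120 mm from its origin and 16 mm above its underside.
- sawn_piece: Loose finished piece of the same pine, 58 x 110 x 32 mm, lying on the left front of the jig's base; origin at the centre of its underside, its long side along its y. To be left alone.
- glue: White glue bottle, 58 mm in diameter, 165 mm tall, standing on the bench left of the jig; origin at the centre of its underside. To be left alone.
- saw: Back saw lying flat on the bench right of the jig, about 380 mm long (its x) by 100 mm, 22 mm high at the handle; origin near the middle, on the bench. To be left alone.

How it is judged (in metres and radians):
At the end, for the whole second after the job is handed in: The red stop arm is fully down (within 0.08 rad); the blank lies flat and at rest on the jig's base, its long side against the fence (within 3 mm, parallel within 0.018 rad) and its left end against the stop (within 3 mm) (value of joint stop_arm below 0.08 rad and x of blank in the frame of jig above 0.068 m and angle between the y axis of blank and the y axis of jig, either way round below 0.018 rad and y of blank_end in the frame of stop_face between -0.003 and 0.003 m and z of blank in the frame of jig below 0.021 m and angle between blank's own z axis and vertical below 0.03 rad and linear speed of blank below 0.01 m/s); the robot touches nothing.
It fails at once if the blank is lifted or tipped off the jig's base (z of blank in the frame of jig above 0.025 m or angle between blank's own z axis and vertical above 0.12 rad).
It fails at once if the sawn piece is moved more than 15 mm (distance of sawn_piece from where it was at the start of the episode above 0.015 m).
It fails at once if the glue bottle is moved more than 15 mm or tipped (distance of glue from where it was at the start of the episode above 0.015 m or angle between glue's own z axis and vertical above 0.2 rad).
It fails at once if the saw is moved more than 15 mm (distance of saw from where it was at the start of the episode above 0.015 m).
It also fails if it takes over 51 s, if anything falls off the work surface, if the arm or the gripper's body presses on something with over 40 N, if the wrist force passes 120 N, or if a joint passes its speed limit or range.

## Working session

There is one attempt and no reset: what is moved stays moved. The work goes in short steps, Python scripts to look and compute and a shell command to move; the robot and the scene stay as the last step left them, time stands still between calls to the robot, and variables do not carry over. Pictures are saved under pics/ and viewed, at most 10 in all, crops included, and the job is handed in when it is done.

```bash
ls; mkdir -p pics
python3 - <<'E'
from cell import ctrl
import cv2
for n in("side","top"):
    c=ctrl.get_calibration(n);print(n,c)
    cv2.imwrite(f"pics/{n}0.png",ctrl.read_camera(n)[:,:,::-1])
s=ctrl.read_state();print(s)
E
```

```text
pics
side {'vertical_fov': 42.09480424737077, 'cx': 318.582973457803, 'cy': 207.3754784615108, 'k1': 0.015745801944365027, 'R': array([[ 0.99479641, -0.0998061 ,  0.02046593],
       [-0.03261094, -0.50223554, -0.86411573],
       [ 0.09652274,  0.8589518 , -0.50287688]]), 't': array([-479.70897722,   57.85900733, 1868.93933735])}
top {'vertical_fov': 45.08359131533899, 'cx': 316.53033147793536, 'cy': 204.680985653961, 'k1': -0.14557411104041978, 'R': array([[ 1.26019796e-02, -9.99917950e-01,  2.29876767e-03],
       [-9.84467701e-01, -1.28098021e-02, -1.75097842e-01],
       [ 1.75112922e-01, -5.64831015e-05, -9.84548354e-01]]), 't': array([ -58.61996075,  474.63509436, 1770.54990073])}
{'time_s': 0.1, 'joints': array([ 1.03251734,  0.42667074,  0.07386277,  1.60654183, -0.03411885,
        1.11077394, -0.06706944]), 'qd': array([-0.00161887, -0.00151982,  0.00019681, -0.00224481,  0.00125884,
        0.00122264, -0.00262346]), 'effort': array([ 8.42851878e-03, -9.37475538e+01,  3.67732465e+00, -4.55045056e+01,
       -4.86618094e-02,  1.68717443e-02,  6.85781970e-05]), 'tcp_pos': array([ 255.6916808 , -624.27708248,  204.84558378]), 'eef_rot': array([ 9.81167393e-01,  1.93158551e-01, -1.42210455e-04, -5.49021456e-04]), 'contact_force': array([-0.90480288,  0.60108013,  0.14182413]), 'wrist_torque': array([ 0.0074068 ,  0.02366783, -0.04798886]), 'grasp_force': 0.0, 'grip_width': 94.03790409158236}
```

View pics/side0.png

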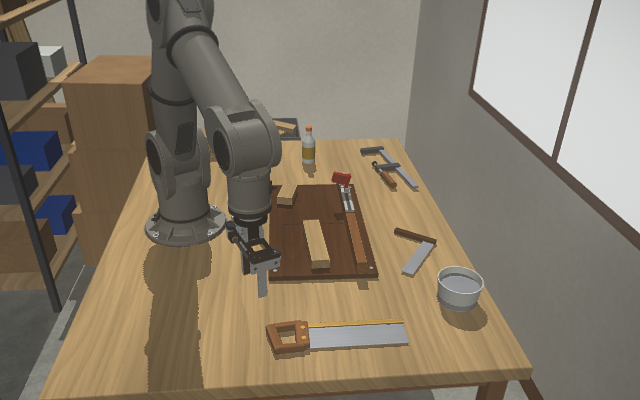

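View pics/top0.png

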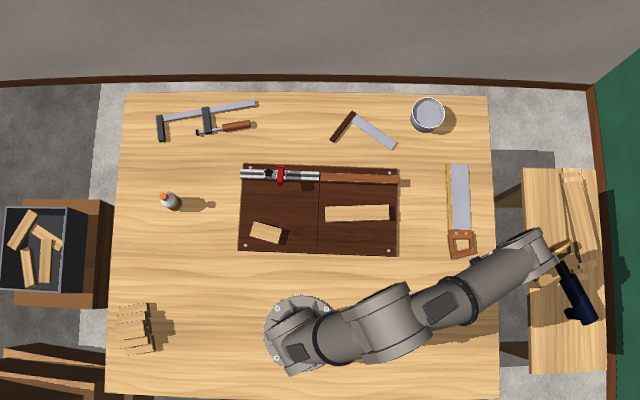

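The top view shows the jig at columns 238–400, rows 163–256. The stop is red near (281,175), the blank's corners are near (325,208)–(389,219), the sawn piece is at (266,232) and the glue at (168,200). I'll zoom in to measure them.

Run:
```python
import cv2
a=cv2.imread("pics/top0.png")[155:262,232:406]
cv2.imwrite("pics/topz.png",cv2.resize(a,None,fx=4.5,fy=4.5,interpolation=cv2.INTER_CUBIC))
a=cv2.imread("pics/side0.png")[165:285,260:385]
cv2.imwrite("pics/sidez.png",cv2.resize(a,None,fx=5,fy=5,interpolation=cv2.INTER_CUBIC))
```

```text
(no output)
```

View pics/topz.png

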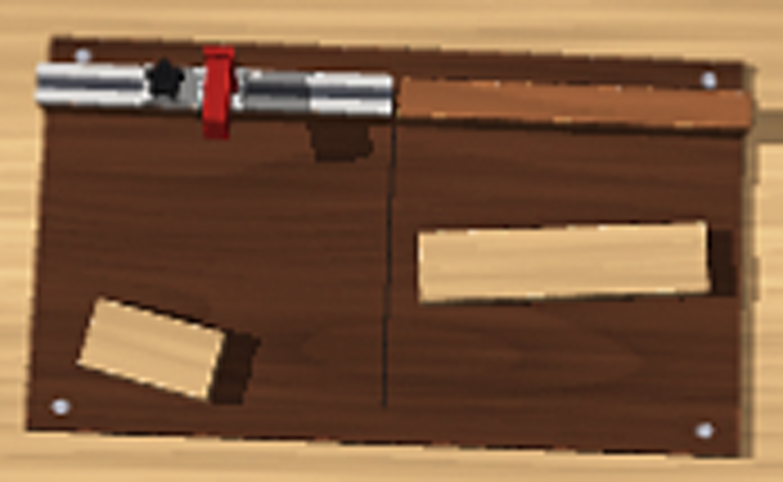

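View pics/sidez.png

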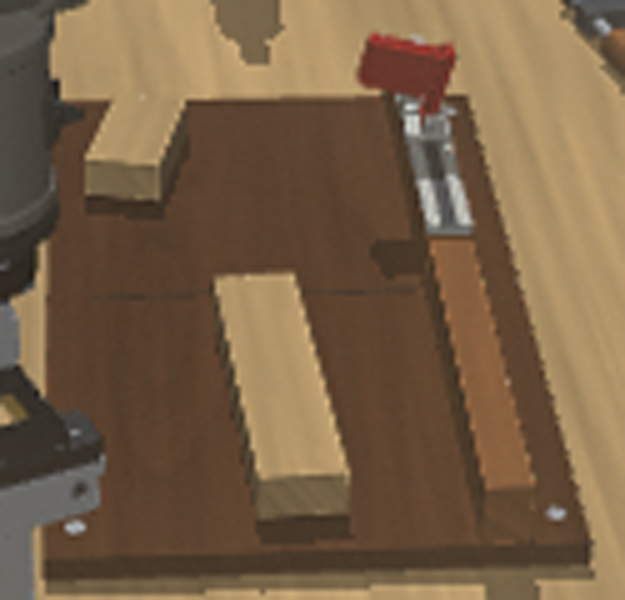

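```bash
cat > h.py <<'E'
import numpy as np, cv2
from cell import ctrl
from scipy.optimize import least_squares
C={n:ctrl.get_calibration(n) for n in("top","side")}
def proj(n,X):
    c=C[n];p=np.atleast_2d(X)@np.array(c["R"]).T+c["t"];s=p[:,:2]/p[:,2:]
    f=200/np.tan(np.radians(c["vertical_fov"])/2);r2=(s**2).sum(1,keepdims=True)
    return s*(1+c["k1"]*r2)*f+[c["cx"],c["cy"]]
def tr(q,P): # q=x,y,yaw ; local->world
    P=np.atleast_2d(P).astype(float);c,s=np.cos(q[2]),np.sin(q[2])
    return np.c_[q[0]+c*P[:,0]-s*P[:,1],q[1]+s*P[:,0]+c*P[:,1],P[:,2]]
def tc(a): return (np.array(a,float)+.5)/4.5-.5+[232,155]
def sc(a): return (np.array(a,float)+.5)/5-.5+[260,165]
def fit(q0,obs): # obs: list (view,P,pix)
    f=lambda q:np.concatenate([(proj(n,tr(q,P))-u).ravel() for n,P,u in obs])
    r=least_squares(f,q0,x_scale=[10,10,.1],loss="soft_l1");return r.x,f(r.x).reshape(-1,2)
def back(n,uv,z): # world xy at height z
    return least_squares(lambda q:(proj(n,[[q[0],q[1],z]])-uv).ravel(),[600,0]).x
E
cat > m.py <<'E'
from h import *
np.set_printoptions(precision=3,suppress=True)
J=[[170,300,18],[-170,300,18],[-170,-300,18],[170,-300,18]]
J2=[[100,0,70],[100,300,70],[100,-2,62],[100,-300,62]]
o=[("top",J,tc([[52,38],[27,430],[742,457],[746,64]])),("top",J2,tc([[392,115],[37,104],[397,117],[750,129]]))]
q,r=fit([600,0,0],o);print("jig top",q);print(r)
o2=[("side",[J[3],J[0]],sc([[587,545],[467,97]])),("side",[[-170,-300,18]],sc([[47,560]]))]
q2,r2=fit(q,o2);print("jig side",q2);print(r2)
q,r=fit(q,o+o2);print("jig both",q)
B=[[29,120,50],[29,-120,50],[-29,-120,50],[-29,120,50]]
b,r=fit([600,-100,0],[("top",B,tc([[417,232],[707,222],[711,292],[420,302]]))]);print("blank top",b);print(r)
b2,r=fit(b,[("side",B,sc([[295,273],[348,474],[257,486],[215,280]]))]);print("blank side",b2);print(r)
S=[[29,55,50],[29,-55,50],[-29,-55,50],[-29,55,50]]
p,r=fit([500,150,0],[("top",S,tc([[97,297],[224,331],[211,401],[78,364]]))]);print("sawn",p);print(r)
def J_of(w): d=np.array(w[:2])-q[:2];c,s=np.cos(q[2]),np.sin(q[2]);return np.array([c*d[0]+s*d[1],-s*d[0]+c*d[1]])
print("blank in jig",J_of(b),b[2]-q[2],"sawn in jig",J_of(p),p[2]-q[2])
print("knob jig",J_of(back("top",tc([163,80]),98)))
# arm y & angle
def arm(a,y,pts): # pts (d towards robot, lateral, down)
    out=[]
    for d,l,z in pts:
        x=-d*np.cos(a)-z*np.sin(a)*1; zz=d*np.sin(a)-z*np.cos(a)
        out.append([116+x,y+l,82+zz])
    return tr(q,out)
for z in(86,120,150):print("red L/R at",z,J_of(back("top",tc([203,90]),z)),J_of(back("top",tc([235,90]),z)))
for y in (150,155,160):
  for a in(1.2,1.4,1.57,1.75):
    P=arm(a,y,[(54,-10,60),(54,10,60),(18,-10,60),(58,-12,-4),(58,12,-4)])
    print(y,a,((proj("top",P)-[232,155])*4.5).round().tolist(),((proj("side",P)-[260,165])*5).round().tolist())
print("glue",J_of(back("top",[165,200],80)))
E
python3 m.py
```

```text
jig top [463.58  -59.867  -0.023]
[[-0.363 -0.039]
 [-0.381  0.318]
 [-0.017 -0.009]
 [-0.295 -0.396]
 [ 0.695  0.   ]
 [-0.281 -0.268]
 [ 0.099  0.054]
 [ 0.692  0.267]]
jig side [468.921 -59.473  -0.027]
[[ 1.198 -0.082]
 [ 0.03  -0.404]
 [-1.21   0.06 ]]
jig both [464.481 -59.896  -0.023]
blank top [ 444.982 -204.131    0.047]
[[ 0.345  0.098]
 [-0.325  0.164]
 [-0.287 -0.129]
 [ 0.261 -0.117]]
blank side [ 448.814 -207.152    0.038]
[[ 0.192  0.338]
 [ 0.243  0.476]
 [-0.134 -0.711]
 [-0.319 -0.153]]
sawn [368.499 135.987  -0.242]
[[ 0.181  0.167]
 [ 0.343  0.038]
 [-0.887 -0.465]
 [ 0.168  0.232]]
blank in jig [ -16.167 -144.646] 0.070271788480157 sawn in jig [-100.474  193.618] -0.2192010580704407
knob jig [115.335 191.496]
red L/R at 86 [110.917 159.267] [111.837 132.83 ]
red L/R at 120 [102.76  156.163] [103.663 130.242]
red L/R at 150 [ 95.563 153.425] [ 96.45  127.959]
150 1.2 [[218.0, 167.0], [194.0, 166.0], [222.0, 159.0], [222.0, 89.0], [192.0, 88.0]] [[320.0, 85.0], [318.0, 73.0], [336.0, 125.0], [400.0, 53.0], [396.0, 38.0]]
150 1.4 [[217.0, 154.0], [192.0, 153.0], [22
[... 1082 characters left out ...]
48.0], [437.0, 34.0]]
160 1.2 [[206.0, 166.0], [181.0, 165.0], [210.0, 159.0], [209.0, 88.0], [180.0, 87.0]] [[319.0, 79.0], [317.0, 67.0], [335.0, 118.0], [398.0, 47.0], [395.0, 32.0]]
160 1.4 [[205.0, 154.0], [180.0, 153.0], [209.0, 155.0], [210.0, 74.0], [180.0, 73.0]] [[329.0, 62.0], [327.0, 50.0], [336.0, 104.0], [414.0, 44.0], [410.0, 29.0]]
160 1.57 [[204.0, 141.0], [179.0, 140.0], [208.0, 150.0], [211.0, 62.0], [181.0, 61.0]] [[341.0, 48.0], [338.0, 36.0], [339.0, 91.0], [427.0, 43.0], [423.0, 29.0]]
160 1.75 [[204.0, 125.0], [179.0, 124.0], [207.0, 142.0], [211.0, 50.0], [182.0, 49.0]] [[355.0, 36.0], [353.0, 24.0], [345.0, 79.0], [441.0, 45.0], [437.0, 31.0]]
glue [  1.256 574.533]
```

```bash
cat > g.py <<'E'
import sys, numpy as np
from cell import ctrl
from scipy.spatial.transform import Rotation as Ro
np.set_printoptions(precision=4,suppress=True)
q=[464.5,-59.9,-.023]; c,s=np.cos(q[2]),np.sin(q[2]); A=np.array([[c,-s],[s,c]])
st=ctrl.read_state();p=st["tcp_pos"];R=Ro.from_quat(st["eef_rot"])
print("t %.2f"%st["time_s"],"jig tcp",A.T@(p[:2]-q[:2]),p[2],"F",st["contact_force"],"w",st["grip_width"])
want=Ro.from_matrix(np.c_[[c,s,0],[s,-c,0],[0,0,-1]])
for a in sys.argv[1:]:
    v=np.array(eval(a),float);w=np.r_[A@v[:2]+q[:2],v[2]]
    print(a,"dp m",R.inv().apply(w-p)/1000,"rot",(R.inv()*want).as_rotvec())
E
python3 g.py "(165,143,190)" "(165,143,115)"
```

```text
t 0.10 jig tcp [-195.7736 -569.03  ] 204.84558377729675 F [-0.9048  0.6011  0.1418] w 94.03790409158236
(165,143,190) dp m [ 0.6156 -0.5081  0.0154] rot [-0.0011  0.0003  0.4118]
(165,143,115) dp m [ 0.6156 -0.508   0.0904] rot [-0.0011  0.0003  0.4118]
```

```bash
python3 -m crank '{"rotation":[[0,0,0.05],[0,0,0.1],[0,0,0.15],[0,0,0.2],[0,0,0.25],[0,0,0.3],[0,0,0.35],[0,0,0.4],[0,0,0.412],[0,0,0.412]],"dp":[[0.03,-0.025,0],[0.06,-0.05,0],[0.09,-0.075,0],[0.12,-0.1,0],[0.15,-0.125,0],[0.18,-0.15,0],[0.21,-0.175,0],[0.24,-0.2,0],[0.27,-0.225,0],[0.3,-0.25,0]],"fingers":[0,0,0,0,0,0,0,0,0,0]}'; python3 g.py "(165,143,190)" "(165,143,115)"
```

```text
time_s: 0.93
tcp_pos: [439.1, -277.6, 205.4]
eef_rot: [1.0, -0.012, -0.0, 0.0]
contact_force: [1.3, -1.0, 0.1]
grip_width: 31.0
grasp_force: 0.0
t 0.93 jig tcp [ -20.4326 -218.2699] 205.4453387442192 F [ 1.2511 -0.9632  0.0895] w 31.04733809469859
(165,143,190) dp m [ 0.1849 -0.3615  0.0154] rot [ 0.      0.0001 -0.0014]
(165,143,115) dp m [ 0.1849 -0.3615  0.0904] rot [ 0.      0.0001 -0.0014]
```

```bash
python3 -m crank '{"rotation":[[0,0,0],[0,0,0],[0,0,0],[0,0,0],[0,0,0],[0,0,0],[0,0,0],[0,0,0],[0,0,0],[0,0,0]],"dp":[[0.019,-0.036,0],[0.038,-0.072,0],[0.057,-0.108,0],[0.076,-0.144,0],[0.095,-0.18,0],[0.114,-0.216,0],[0.133,-0.252,0],[0.152,-0.288,0],[0.171,-0.324,0],[0.185,-0.361,0]],"fingers":[0,0,0,0,0,0,0,0,0,0]}'; python3 g.py "(165,143,115)"
```

```text
time_s: 1.77
tcp_pos: [633.0, 78.7, 205.1]
eef_rot: [1.0, -0.012, -0.0, 0.0]
contact_force: [0.4, -0.5, -0.4]
grip_width: 0.2
grasp_force: 0.0
t 1.77 jig tcp [165.2361 142.3969] 205.11043205330571 F [ 0.3893 -0.5379 -0.3826] w 0.23174814251730294
(165,143,115) dp m [-0.0002 -0.0006  0.0901] rot [ 0.0001  0.0003 -0.0008]
```

```bash
python3 -m crank '{"rotation":[[0,0,0],[0,0,0],[0,0,0],[0,0,0],[0,0,0],[0,0,0],[0,0,0],[0,0,0],[0,0,0],[0,0,0]],"dp":[[0,0,0.03],[0,0,0.06],[0,0,0.09],[0,0,0.09],[-0.012,0,0.09],[-0.024,0,0.09],[-0.036,0,0.09],[-0.048,0,0.09],[-0.06,0,0.09],[-0.07,0,0.09]],"fingers":[0,0,0,0,0,0,0,0,0,0]}'; python3 g.py "(60,143,115)"
python3 - <<'E'
from h import *
a=ctrl.read_camera("side")[:,:,::-1][145:265,260:385]
cv2.imwrite("pics/s1.png",cv2.resize(a,None,fx=5,fy=5,interpolation=cv2.INTER_CUBIC))
E
```

```text
time_s: 2.6
tcp_pos: [562.0, 78.7, 117.0]
eef_rot: [1.0, -0.012, 0.001, -0.0]
contact_force: [0.8, 0.4, -0.2]
grip_width: 0.0
grasp_force: 0.3
t 2.60 jig tcp [ 94.2803 140.7801] 117.01640944705669 F [ 0.828   0.392  -0.1659] w 0.020694134628423618
(60,143,115) dp m [-0.0343 -0.0022  0.002 ] rot [-0.0003 -0.0014 -0.0006]
```

View pics/s1.png

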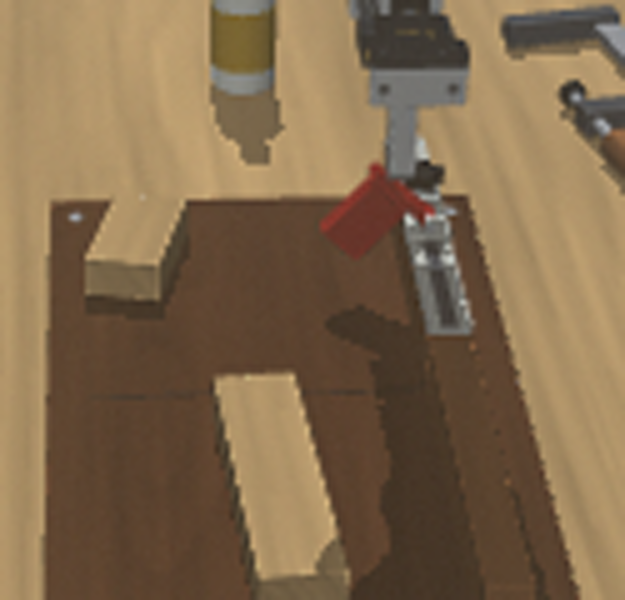

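The picture shows the red arm tilted about 45° towards the robot at (375,215), with the fingertip behind it at (400,170). I'll press it down from above next.

```bash
python3 -m crank '{"rotation":[[0,0,0],[0,0,0],[0,0,0],[0,0,0],[0,0,0],[0,0,0],[0,0,0],[0,0,0],[0,0,0],[0,0,0]],"dp":[[-0.008,-0.002,0],[-0.016,-0.002,0],[-0.016,-0.002,0.006],[-0.016,-0.002,0.012],[-0.016,-0.002,0.018],[-0.016,-0.002,0.022],[-0.016,-0.002,0.025],[-0.016,-0.002,0.027],[-0.016,-0.002,0.028],[-0.016,-0.002,0.028]],"fingers":[0,0,0,0,0,0,0,0,0,0]}'; python3 g.py "(78,143,86)"
```

```text
time_s: 3.48
tcp_pos: [546.1, 81.1, 87.2]
eef_rot: [1.0, -0.012, -0.0, -0.0]
contact_force: [0.1, -0.2, 0.6]
grip_width: 0.8
grasp_force: 0.0
t 3.48 jig tcp [ 78.3562 142.8181] 87.23753981028553 F [ 0.0968 -0.1684  0.6401] w 0.784811190353444
(78,143,86) dp m [-0.0004 -0.0002  0.0012] rot [-0.0001  0.0003 -0.0003]
```

Now press on until the force rises, then back off upward.

```bash
python3 -m crank '{"rotation":[[0,0,0],[0,0,0],[0,0,0],[0,0,0],[0,0,0],[0,0,0],[0,0,0],[0,0,0],[0,0,0],[0,0,0]],"dp":[[0,0,0.0005],[0,0,0.001],[0,0,0.0015],[0,0,0.0015],[0,0,0.002],[0,0,0.002],[0,0,0.002],[0,0,0.002],[0,0,0.002],[0,0,0.002]],"fingers":[0,0,0,0,0,0,0,0,0,0]}'; python3 g.py "(78,143,86)"
```

```text
time_s: 4.32
tcp_pos: [546.3, 81.1, 86.2]
eef_rot: [1.0, -0.012, 0.0, -0.0]
contact_force: [-3.0, -0.8, 10.6]
grip_width: 0.2
grasp_force: 5.3
t 4.32 jig tcp [ 78.5734 142.8483] 86.15189447611664 F [-2.9987 -0.8419 10.6343] w 0.2299337350092986
(78,143,86) dp m [-0.0006 -0.0002  0.0002] rot [-0.0001 -0.0007 -0.0003]
```

```bash
python3 -m crank '{"rotation":[[0,0,0],[0,0,0],[0,0,0],[0,0,0],[0,0,0],[0,0,0],[0,0,0],[0,0,0],[0,0,0],[0,0,0]],"dp":[[0,0,-0.035],[-0.01,0.02,-0.06],[-0.025,0.055,-0.06],[-0.045,0.09,-0.06],[-0.063,0.125,-0.06],[-0.08,0.16,-0.06],[-0.1,0.195,-0.06],[-0.12,0.23,-0.06],[-0.14,0.265,-0.06],[-0.154,0.288,-0.06]],"fingers":[0,0,0.094,0.094,0.094,0.094,0.094,0.094,0.094,0.094]}'; python3 g.py "(-75,-145,30)"
python3 - <<'E'
from h import *
a=ctrl.read_camera("side")[:,:,::-1][145:265,260:385]
cv2.imwrite("pics/s2.png",cv2.resize(a,None,fx=5,fy=5,interpolation=cv2.INTER_CUBIC))
E
```

```text
time_s: 5.15
tcp_pos: [383.3, -206.1, 145.7]
eef_rot: [1.0, -0.013, 0.0, 0.0]
contact_force: [0.6, -0.6, 0.5]
grip_width: 50.1
grasp_force: 0.0
t 5.15 jig tcp [ -77.8597 -147.992 ] 145.69976342971685 F [ 0.6135 -0.6172  0.5373] w 50.056583072414035
(-75,-145,30) dp m [ 0.0028 -0.0031  0.1157] rot [ 0.0005 -0.0002 -0.0025]
```

View pics/s2.png

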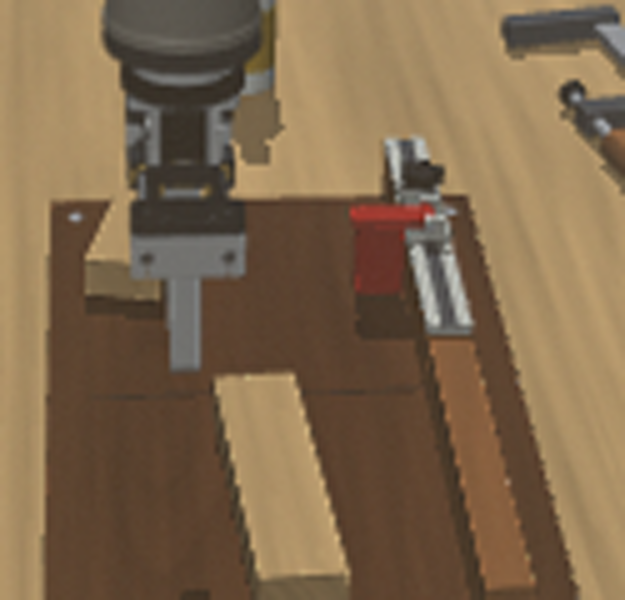

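The stop is fully down, with its plate level and its foot hanging at (380,260). The open gripper hangs in front of the blank. I'll descend and let the fingers finish opening.

```bash
python3 -m crank '{"rotation":[[0,0,0],[0,0,0],[0,0,0],[0,0,0],[0,0,0],[0,0,0],[0,0,0],[0,0,0],[0,0,0],[0,0,0]],"dp":[[0,-0.003,0],[0,-0.003,0.02],[0,-0.003,0.05],[0,-0.003,0.08],[0,-0.003,0.1],[0,-0.003,0.115],[0,-0.003,0.115],[0,-0.003,0.115],[0,-0.003,0.115],[0,-0.003,0.115]],"fingers":[0.094,0.094,0.094,0.094,0.094,0.094,0.094,0.094,0.094,0.094]}'; python3 g.py "(-60,-145,30)" "(34,-145,30)"
```

```text
time_s: 6.03
tcp_pos: [386.4, -200.3, 31.6]
eef_rot: [1.0, -0.012, 0.001, 0.0]
contact_force: [0.4, 0.5, 0.0]
grip_width: 93.8
grasp_force: 0.0
t 6.03 jig tcp [ -74.8264 -142.194 ] 31.57930794084119 F [0.3522 0.5157 0.0238] w 93.79197838832468
(-60,-145,30) dp m [0.0148 0.0028 0.0016] rot [ 0.0005 -0.0017 -0.    ]
(34,-145,30) dp m [0.1088 0.0028 0.0018] rot [ 0.0005 -0.0017 -0.    ]
```

```bash
python3 -m crank '{"rotation":[[0,0,0],[0,0,0],[0,0,0],[0,0,0],[0,0,0],[0,0,0],[0,0,0],[0,0,0],[0,0,0],[0,0,0]],"dp":[[0.01,0,0],[0.02,0,0],[0.03,0,0],[0.04,0,0],[0.05,0,0],[0.06,0,0],[0.07,0,0],[0.08,0,0],[0.09,0,0],[0.097,0,0]],"fingers":[0.094,0.094,0.094,0.094,0.094,0.094,0.094,0.094,0.094,0.094]}'; python3 g.py "(34,-145,30)"
```

```text
time_s: 6.87
tcp_pos: [483.9, -202.5, 30.4]
eef_rot: [1.0, -0.011, 0.0, -0.0]
contact_force: [-1.2, -0.3, 1.7]
grip_width: 94.1
grasp_force: 0.7
t 6.87 jig tcp [  22.6799 -142.0705] 30.416884460794364 F [-1.2291 -0.282   1.726 ] w 94.11123099361569
(34,-145,30) dp m [0.0113 0.0029 0.0004] rot [-0.0001 -0.0003  0.0001]
```

```bash
python3 -m crank '{"rotation":[[0,0,0],[0,0,0],[0,0,0],[0,0,0],[0,0,0],[0,0,0],[0,0,0],[0,0,0],[0,0,0],[0,0,0]],"dp":[[0.002,0,0],[0.004,0,0],[0.006,0,0],[0.008,0,0],[0.01,0,0],[0.011,0,0],[0.012,0,0],[0.012,0,0],[0.012,0,0],[0.012,0,0]],"fingers":[0.094,0.094,0.094,0.094,0.094,0.094,0.094,0.094,0.094,0.094]}'; python3 g.py "(34,-145,30)"
```

```text
time_s: 7.7
tcp_pos: [494.5, -202.8, 30.5]
eef_rot: [1.0, -0.012, 0.0, -0.0]
contact_force: [-0.8, 0.4, 0.5]
grip_width: 94.0
grasp_force: 0.3
t 7.70 jig tcp [  33.2775 -142.2022] 30.548046664171498 F [-0.7912  0.3831  0.4601] w 93.99433330981086
(34,-145,30) dp m [0.0007 0.0028 0.0005] rot [-0.     -0.0001 -0.0003]
```

```bash
python3 -m crank '{"rotation":[[0,0,0],[0,0,0],[0,0,0],[0,0,0],[0,0,0],[0,0,0],[0,0,0],[0,0,0],[0,0,0],[0,0,0]],"dp":[[0.001,0,0],[0.002,0,0],[0.003,0,0],[0.003,0,0],[0.004,0,0],[0.004,0,0],[0.004,0,0],[0.004,0,0],[0.004,0,0],[0.004,0,0]],"fingers":[0.094,0.094,0.094,0.094,0.094,0.094,0.094,0.094,0.094,0.094]}'; python3 g.py "(34,-145,30)"
python3 - <<'E'
from h import *
a=ctrl.read_camera("top")[:,:,::-1][155:262,232:406]
cv2.imwrite("pics/t1.png",cv2.resize(a,None,fx=4.5,fy=4.5,interpolation=cv2.INTER_CUBIC))
E
```

```text
time_s: 8.53
tcp_pos: [494.9, -202.9, 29.9]
eef_rot: [1.0, -0.012, -0.003, -0.0]
contact_force: [-18.2, 1.3, 12.4]
grip_width: 94.3
grasp_force: 9.1
t 8.53 jig tcp [  33.6375 -142.2675] 29.8688102661605 F [-18.2408   1.3424  12.412 ] w 94.27561157983186
(34,-145,30) dp m [ 0.0004  0.0027 -0.0001] rot [-0.0008  0.0063 -0.0019]
```

View pics/t1.png

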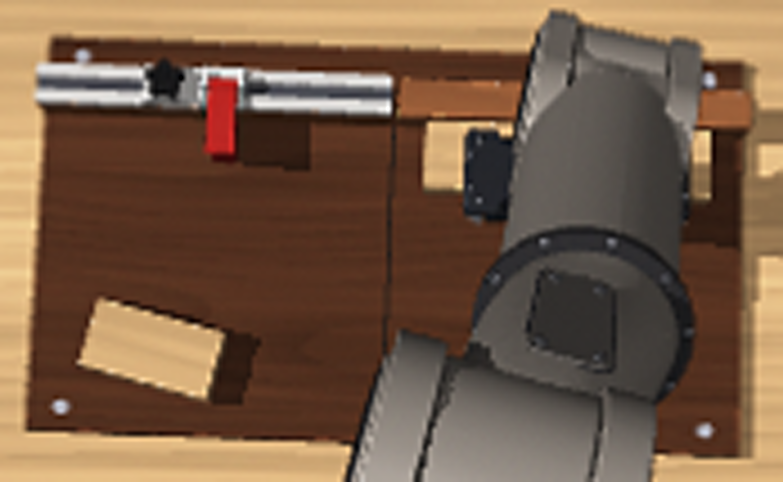

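The blank is now flush along the fence, with its left end at about (424,155) and its right end at about (711,165). The red foot is down at (221,118). Next I'll move round to the right end.

```bash
python3 -m crank '{"rotation":[[0,0,0],[0,0,0],[0,0,0],[0,0,0],[0,0,0],[0,0,0],[0,0,0],[0,0,0],[0,0,0],[0,0,0]],"dp":[[-0.02,0,0],[-0.025,0,-0.02],[-0.025,0.02,-0.05],[-0.025,0.055,-0.06],[-0.005,0.09,-0.06],[0.015,0.125,-0.06],[0.034,0.155,-0.06],[0.034,0.16,-0.06],[0.034,0.16,-0.06],[0.034,0.16,-0.06]],"fingers":[0.094,0.094,0.06,0.03,0,0,0,0,0,0]}'; python3 g.py "(69,-300,30)"
python3 - <<'E'
from h import *
q=[464.5,-59.9,-.023]
for u in([424,155],[711,165]):
    w=back("top",tc(u),50);d=w-q[:2];print(d[0]-.023*d[1],d[1]+.023*d[0])
w=back("top",tc([221,118]),86);d=w-q[:2];print("red plate",d[0]-.023*d[1],d[1]+.023*d[0])
E
```

```text
time_s: 9.42
tcp_pos: [528.4, -363.2, 90.0]
eef_rot: [1.0, -0.012, -0.0, -0.0]
contact_force: [0.0, 0.9, -0.6]
grip_width: 44.0
grasp_force: 0.0
t 9.42 jig tcp [  70.8465 -301.7592] 89.97879199739461 F [ 0.0227  0.8707 -0.5823] w 43.96084943264461
(69,-300,30) dp m [-0.0018 -0.0017  0.06  ] rot [-0.0007  0.0006 -0.0006]
70.27326506173597 -25.325412460396738
70.595915924818 -266.566305928125
red plate 87.77246531638436 143.2461545582653
```

```bash
python3 -m crank '{"rotation":[[0,0,0],[0,0,0],[0,0,0],[0,0,0],[0,0,0],[0,0,0],[0,0,0],[0,0,0],[0,0,0],[0,0,0]],"dp":[[0,0,0],[0,0,0],[0,0,0],[0,0,0],[0,0,0],[0,0,0.01],[0,0,0.03],[0,0,0.05],[0,0,0.06],[0,0,0.06]],"fingers":[0,0,0,0,0,0,0,0,0,0]}'
python3 -m crank '{"rotation":[[0,0,0],[0,0,0],[0,0,0],[0,0,0],[0,0,0],[0,0,0],[0,0,0],[0,0,0],[0,0,0],[0,0,0]],"dp":[[0,-0.01,0],[0,-0.02,0],[0,-0.03,0],[0,-0.04,0],[0,-0.05,0],[0,-0.06,0],[0,-0.07,0],[0,-0.08,0],[0,-0.09,0],[0,-0.1,0]],"fingers":[0,0,0,0,0,0,0,0,0,0]}'; python3 g.py "(69,-120,30)"
```

```text
time_s: 10.25
tcp_pos: [527.3, -362.7, 27.7]
eef_rot: [1.0, -0.012, -0.002, -0.001]
contact_force: [-0.4, 0.8, -0.2]
grip_width: 0.4
grasp_force: 0.0
time_s: 11.08
tcp_pos: [531.1, -262.6, 30.5]
eef_rot: [1.0, -0.012, 0.0, -0.0]
contact_force: [-0.8, -2.4, 1.2]
grip_width: 0.4
grasp_force: 0.7
t 11.08 jig tcp [  71.2438 -201.1595] 30.52068189785017 F [-0.7996 -2.442   1.1899] w 0.4301953202829253
(69,-120,30) dp m [-0.0023 -0.0812  0.0005] rot [-0.     -0.     -0.0002]
```

```bash
python3 -m crank '{"rotation":[[0,0,0],[0,0,0],[0,0,0],[0,0,0],[0,0,0],[0,0,0],[0,0,0],[0,0,0],[0,0,0],[0,0,0]],"dp":[[0,-0.01,0],[0,-0.02,0],[0,-0.03,0],[0,-0.04,0],[0,-0.05,0],[0,-0.058,0],[0,-0.064,0],[0,-0.068,0],[0,-0.07,0],[0,-0.072,0]],"fingers":[0,0,0,0,0,0,0,0,0,0]}'; python3 g.py "(69,-120,30)"
python3 - <<'E'
from h import *
a=ctrl.read_camera("top")[:,:,::-1][155:262,232:406]
cv2.imwrite("pics/t2.png",cv2.resize(a,None,fx=4.5,fy=4.5,interpolation=cv2.INTER_CUBIC))
E
```

```text
time_s: 11.92
tcp_pos: [532.8, -191.7, 30.5]
eef_rot: [1.0, -0.012, -0.0, 0.0]
contact_force: [-0.8, -0.6, 0.6]
grip_width: 0.5
grasp_force: 0.5
t 11.92 jig tcp [  71.2772 -130.1941] 30.46610466001782 F [-0.7732 -0.6007  0.6381] w 0.4912882468974427
(69,-120,30) dp m [-0.0023 -0.0102  0.0005] rot [ 0.0001  0.     -0.0004]
```

View pics/t2.png

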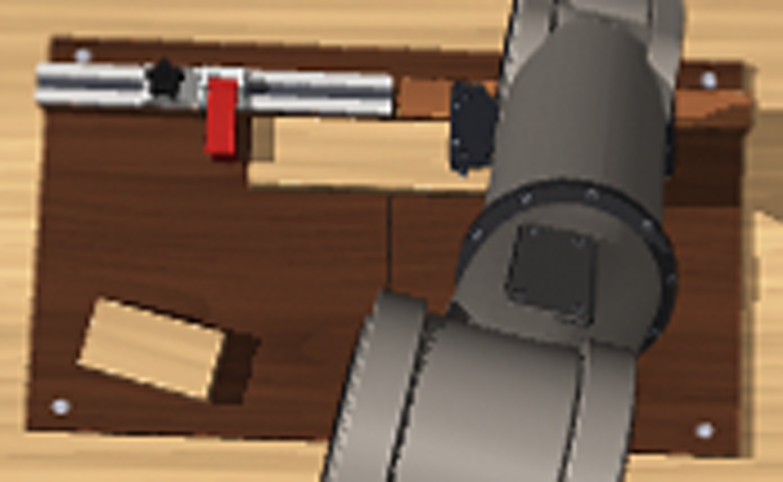

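The blank stays parallel to the fence, with its left end at (248,155), about 10 mm short of the stop. I'll push slowly now.

```bash
python3 -m crank '{"rotation":[[0,0,0],[0,0,0],[0,0,0],[0,0,0],[0,0,0],[0,0,0],[0,0,0],[0,0,0],[0,0,0],[0,0,0]],"dp":[[0,-0.001,0],[0,-0.002,0],[0,-0.003,0],[0,-0.004,0],[0,-0.005,0],[0,-0.006,0],[0,-0.007,0],[0,-0.008,0],[0,-0.008,0],[0,-0.008,0]],"fingers":[0,0,0,0,0,0,0,0,0,0]}'; python3 g.py "(69,-120,30)"
```

```text
time_s: 12.8
tcp_pos: [533.0, -183.5, 30.5]
eef_rot: [1.0, -0.012, 0.0, -0.0]
contact_force: [-0.7, -0.0, -0.8]
grip_width: 0.5
grasp_force: 0.0
t 12.80 jig tcp [  71.346  -121.9949] 30.51246109028791 F [-0.7488 -0.0129 -0.7901] w 0.4840909169871106
(69,-120,30) dp m [-0.0023 -0.002   0.0005] rot [-0.0002 -0.0001 -0.0001]
```

```bash
python3 -m crank '{"rotation":[[0,0,0],[0,0,0],[0,0,0],[0,0,0],[0,0,0],[0,0,0],[0,0,0],[0,0,0],[0,0,0],[0,0,0]],"dp":[[0,-0.0005,0],[0,-0.001,0],[0,-0.0015,0],[0,-0.002,0],[0,-0.0025,0],[0,-0.003,0],[0,-0.003,0],[0,-0.003,0],[0,-0.003,0],[0,-0.003,0]],"fingers":[0,0,0,0,0,0,0,0,0,0]}'; python3 g.py "(69,-120,30)"
```

```text
time_s: 13.63
tcp_pos: [533.0, -180.6, 30.5]
eef_rot: [1.0, -0.012, -0.0, -0.0]
contact_force: [-0.7, 0.1, 0.6]
grip_width: 0.6
grasp_force: 0.0
t 13.63 jig tcp [  71.2808 -119.091 ] 30.4745052491008 F [-0.6561  0.1136  0.5606] w 0.5874302729687193
(69,-120,30) dp m [-0.0023  0.0009  0.0005] rot [-0.0001  0.     -0.0002]
```

```bash
python3 -m crank '{"rotation":[[0,0,0],[0,0,0],[0,0,0],[0,0,0],[0,0,0],[0,0,0],[0,0,0],[0,0,0],[0,0,0],[0,0,0]],"dp":[[0,-0.0005,0],[0,-0.001,0],[0,-0.0015,0],[0,-0.002,0],[0,-0.0025,0],[0,-0.003,0],[0,-0.0035,0],[0,-0.004,0],[0,-0.004,0],[0,-0.004,0]],"fingers":[0,0,0,0,0,0,0,0,0,0]}'; python3 g.py "(69,-120,30)"
```

```text
time_s: 14.47
tcp_pos: [532.7, -178.8, 30.6]
eef_rot: [1.0, -0.012, -0.0, 0.001]
contact_force: [-2.5, -12.8, -1.4]
grip_width: 0.5
grasp_force: 6.0
t 14.47 jig tcp [  70.9166 -117.3473] 30.564101038285887 F [ -2.4935 -12.7613  -1.3543] w 0.45729290975694786
(69,-120,30) dp m [-0.0019  0.0027  0.0006] rot [ 0.0019  0.0001 -0.0019]
```

The blank now bears on the stop with about 13 N. I'll back off and nudge it flush again from the front.

```bash
python3 -m crank '{"rotation":[[0,0,0],[0,0,0],[0,0,0],[0,0,0],[0,0,0],[0,0,0],[0,0,0],[0,0,0],[0,0,0],[0,0,0]],"dp":[[0,0.006,0],[0,0.015,0],[0,0.015,-0.03],[-0.02,0.015,-0.06],[-0.05,0,-0.06],[-0.061,-0.03,-0.06],[-0.061,-0.06,-0.06],[-0.061,-0.09,-0.06],[-0.061,-0.12,-0.06],[-0.061,-0.13,-0.06]],"fingers":[0,0,0,0.03,0.06,0.094,0.094,0.094,0.094,0.094]}'
python3 -m crank '{"rotation":[[0,0,0],[0,0,0],[0,0,0],[0,0,0],[0,0,0],[0,0,0],[0,0,0],[0,0,0],[0,0,0],[0,0,0]],"dp":[[0,0,0],[0,0,0],[0,0,0],[0,0,0.01],[0,0,0.03],[0,0,0.05],[0,0,0.06],[0.004,0,0.06],[0.009,0,0.06],[0.014,0,0.06]],"fingers":[0.094,0.094,0.094,0.094,0.094,0.094,0.094,0.094,0.094,0.094]}'; python3 g.py "(34,13,30)"
```

```text
time_s: 15.3
tcp_pos: [475.4, -41.6, 90.8]
eef_rot: [1.0, -0.01, 0.0, -0.001]
contact_force: [0.4, 0.9, 0.1]
grip_width: 43.8
grasp_force: 0.0
time_s: 16.13
tcp_pos: [490.2, -45.9, 31.1]
eef_rot: [1.0, -0.012, 0.0, -0.0]
contact_force: [0.8, 0.2, 0.3]
grip_width: 93.7
grasp_force: 0.0
t 16.13 jig tcp [25.3995 14.5451] 31.109095913283536 F [0.8091 0.1908 0.3053] w 93.68519348494985
(34,13,30) dp m [0.0086 0.0015 0.0011] rot [-0.0001 -0.0008 -0.0008]
```

```bash
python3 -m crank '{"rotation":[[0,0,0],[0,0,0],[0,0,0],[0,0,0],[0,0,0],[0,0,0],[0,0,0],[0,0,0],[0,0,0],[0,0,0]],"dp":[[0.002,0,0],[0.004,0,0],[0.006,0,0],[0.007,0,0],[0.008,0,0],[0.009,0,0],[0.01,0,0],[0.011,0,0],[0.012,0,0],[0.012,0,0]],"fingers":[0.094,0.094,0.094,0.094,0.094,0.094,0.094,0.094,0.094,0.094]}'; python3 g.py "(34,13,30)"
```

```text
time_s: 16.97
tcp_pos: [499.0, -46.0, 30.0]
eef_rot: [1.0, -0.012, -0.002, 0.0]
contact_force: [-11.9, 1.9, 7.5]
grip_width: 94.0
grasp_force: 5.7
t 16.97 jig tcp [34.1348 14.6725] 30.044810474626452 F [-11.9001   1.8538   7.4854] w 93.97826887570763
(34,13,30) dp m [-0.0001  0.0017  0.    ] rot [ 0.0001  0.0042 -0.0011]
```

```bash
python3 -m crank '{"rotation":[[0,0,0],[0,0,0],[0,0,0],[0,0,0],[0,0,0],[0,0,0],[0,0,0],[0,0,0],[0,0,0],[0,0,0]],"dp":[[-0.01,0,0],[-0.025,0,-0.01],[-0.025,0.02,-0.04],[-0.025,0.05,-0.06],[-0.01,0.08,-0.06],[0.015,0.11,-0.06],[0.036,0.14,-0.06],[0.036,0.16,-0.06],[0.036,0.16,-0.06],[0.036,0.16,-0.06]],"fingers":[0.094,0.094,0.06,0.03,0,0,0,0,0,0]}'; python3 g.py "(70,-117,30)"
python3 - <<'E'
from h import *
a=ctrl.read_camera("top")[:,:,::-1][160:210,265:365]
b=ctrl.read_camera("side")[:,:,::-1][180:230,300:400]
cv2.imwrite("pics/t3.png",cv2.resize(cv2.vconcat([a,b]),None,fx=6,fy=6,interpolation=cv2.INTER_CUBIC))
E
```

```text
time_s: 17.8
tcp_pos: [532.8, -207.6, 90.2]
eef_rot: [1.0, -0.013, -0.0, 0.0]
contact_force: [-0.8, 0.1, 0.1]
grip_width: 44.2
grasp_force: 0.0
t 17.80 jig tcp [  71.7084 -146.1038] 90.16985063854308 F [-0.7919  0.0738  0.0653] w 44.20927779731963
(70,-117,30) dp m [-0.0018 -0.0291  0.0602] rot [ 0.      0.0003 -0.0023]
```

View pics/t3.png

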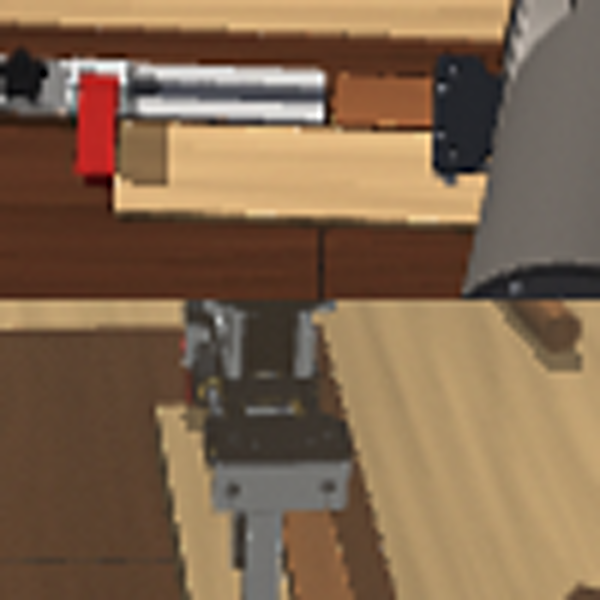

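The blank's left end, at (115,190), meets the red foot and its long side lies along the fence. One more light end push will confirm contact.

```bash
python3 -m crank '{"rotation":[[0,0,0],[0,0,0],[0,0,0],[0,0,0],[0,0,0],[0,0,0],[0,0,0],[0,0,0],[0,0,0],[0,0,0]],"dp":[[0,0,0],[0,0,0],[0,0,0],[0,0,0],[0,0,0.02],[0,0,0.04],[0,0,0.06],[0,-0.006,0.06],[0,-0.012,0.06],[0,-0.018,0.06]],"fingers":[0,0,0,0,0,0,0,0,0,0]}'
python3 -m crank '{"rotation":[[0,0,0],[0,0,0],[0,0,0],[0,0,0],[0,0,0],[0,0,0],[0,0,0],[0,0,0],[0,0,0],[0,0,0]],"dp":[[0,-0.002,0],[0,-0.004,0],[0,-0.006,0],[0,-0.007,0],[0,-0.008,0],[0,-0.009,0],[0,-0.01,0],[0,-0.011,0],[0,-0.0115,0],[0,-0.012,0]],"fingers":[0,0,0,0,0,0,0,0,0,0]}';python3 g.py
```

```text
time_s: 18.73
tcp_pos: [534.3, -187.9, 31.4]
eef_rot: [1.0, -0.011, 0.0, -0.0]
contact_force: [1.2, -0.7, 0.3]
grip_width: 0.4
grasp_force: 0.0
time_s: 19.57
tcp_pos: [533.9, -178.8, 30.6]
eef_rot: [1.0, -0.012, 0.0, 0.001]
contact_force: [-0.8, -13.0, -1.0]
grip_width: 0.2
grasp_force: 6.4
t 19.57 jig tcp [  72.1603 -117.3166] 30.617284137885186 F [ -0.7868 -13.0266  -0.9843] w 0.19408989070086766
```

```bash
python3 -m crank '{"rotation":[[0,0,0],[0,0,0],[0,0,0],[0,0,0],[0,0,0],[0,0,0],[0,0,0],[0,0,0],[0,0,0],[0,0,0]],"dp":[[0,0.005,0],[0,0.015,0],[0,0.03,-0.02],[0,0.05,-0.05],[0,0.08,-0.08],[0,0.115,-0.1],[0,0.15,-0.12],[0,0.185,-0.13],[0,0.22,-0.14],[0,0.25,-0.14]],"fingers":[0,0,0,0,0,0,0,0,0,0]}'
python3 -m crank '{"rotation":[[0,0,0],[0,0,0],[0,0,0],[0,0,0],[0,0,0],[0,0,0],[0,0,0],[0,0,0],[0,0,0],[0,0,0]],"dp":[[0,0.02,0],[0,0.04,0],[0,0.06,0],[0,0.08,0],[0,0.1,0],[-0.02,0.12,0],[-0.04,0.14,0],[-0.06,0.16,0],[-0.08,0.18,0],[-0.08,0.18,0]],"fingers":[0,0,0,0,0,0,0,0,0,0]}'
python3 - <<'E'
from h import *
a=ctrl.read_camera("top")[:,:,::-1][155:262,232:406]
cv2.imwrite("pics/t4.png",cv2.resize(a,None,fx=4.5,fy=4.5,interpolation=cv2.INTER_CUBIC))
E
```

```text
time_s: 20.4
tcp_pos: [528.1, -430.4, 173.0]
eef_rot: [1.0, -0.012, 0.001, 0.001]
contact_force: [1.1, -0.3, 1.3]
grip_width: 0.3
grasp_force: 0.0
time_s: 21.23
tcp_pos: [437.2, -610.3, 170.3]
eef_rot: [1.0, -0.015, -0.001, 0.001]
contact_force: [-1.0, -0.6, -0.2]
grip_width: 0.4
grasp_force: 0.0
```

View pics/t4.png

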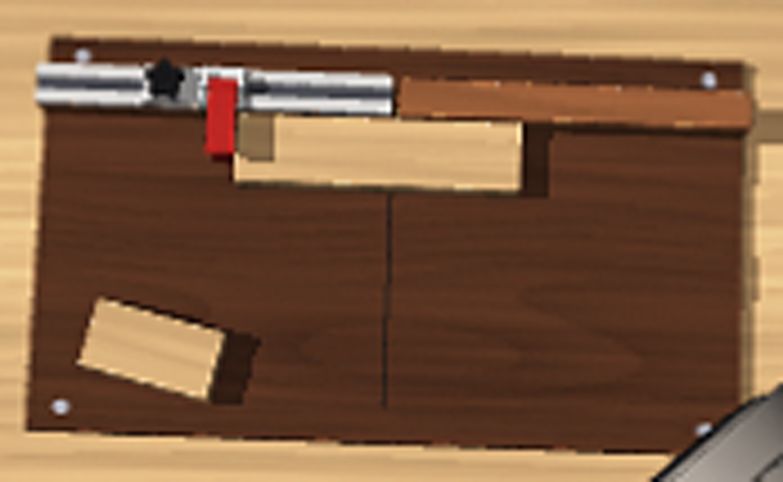

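The blank's front edge, (234,184) to (521,193), has a slope of 0.031, the same as the fence. Its end is on the red stop, the stop is down, and the sawn piece hasn't moved. I'll hand it in.

```bash
python3 -c "
from cell import ctrl
print(ctrl.hand_in())"
```

```text
the job is handed in; nothing more can be done
None
```

I flipped the stop fully down and pushed the blank flush to the fence and up against the stop. I handed the job in at about 21 s; the hand-in call gave no verdict, but the last top picture showed everything in place and the sawn piece unmoved.

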